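# Hold a tumbler down on the counter cup rinser

### The arm

A 7-joint arm with a two-finger parallel gripper is mounted at the origin on the work surface. World frame = base frame: x ahead of the robot, y to its left, z up, the work surface at z = 0. Lengths are in m, angles in rad, forces in N, time in s.
With the tool pointing down it reaches from about 0.4 to 0.85 m from the base axis. Payload 10.4 kg.
Tool frame: the origin (TCP) lies midway between the tips of the shut fingers; the grasp point (between the pads) lies 19 mm behind it (manip.tcp_to_grasp is the distance from the TCP to the grasp point, in m); z points along the fingers, y is the line along which they close (so a half turn about z gives the same grasp; the last joint's range is limited). The gripper opens to 85 mm and grips with 20 to 120 N. Pads are 22 mm wide; open, the fingers measure 114 mm over their backs; the gripper's body (76 mm by 85 mm) begins 54 mm behind the grasp point. The pads swing forward as they close: fully open they stand 13 mm farther back than shut.
Start: joints at [-1.287, 0.332, -0.065, 1.46, 0.022, 1.35, -0.088], TCP at [0.189, 0.596, 0.231] pointing down, gripper open.
Joint ranges: [-2.6, 2.6], [-0.5, 2.12], [-1.47, 1.34], [0.16, 2.42], [-1.27, 4.41], [0.06, 2.06], [-2.6, 2.6]. Speed limits (rad/s): [2.22, 2.22, 2.79, 2.79, 3.14, 3.14, 3.14].

### API

Orientations are given as a unit quaternion [x, y, z, w].
In Python, from workcell import manip gives the robot as it stands.
- The arm moves only by the shell command python3 -m jog 'ROWS' [FORCE]. ROWS is a JSON object of lists of equal length, an entry for each row: "offset": the shift along the world's x, y, z in m, a list of three; "yaw": the turn about the world's z in degrees; "jaw": the closure, from 0 (fully open) to 1 (shut). A call has 1 to 20 rows; each row shifts and turns the commanded pose from where the row before left it; what a row does not reach is not made up. A row lasts 1/12 s, in which the tool goes at most 41.7 mm and 7.16 degrees, less where a joint would pass 70% of its speed; a pose out of reach is approached as far as the arm can. A call is refused whole if a number of a shift passes 0.0417 or a number of a turn 7.16, either way. A call with a gripper value outside its range is refused whole. The fingers move at their own pace and stop on an object; FORCE is the grip in N (left out, the last holds). Time passes only in rows, so rows that do not move let the fingers close. It gives the time, the measured TCP pose, the force, the opening and the grip force at its end, in the units of the state.
- manip.get_obs(): the state, without advancing time (a new reading comes with each control period).
- manip.camera(name): name is "scene" or "top"; returns a dict with "frame" (420x560x3 uint8, red, green, blue), "camera_matrix" (3x3 intrinsics, pixels), "eye" and "attitude" of the camera in the world. Camera axes: x right, y up, looking along -z (the intrinsics and any distortion apply to the point x, -y, -z); pixel columns grow to the right and rows downward; lengths in m; the calibration is good to about 2 mm. A picture is of the moment at which its call begins. There is no depth.
- manip.hand_in(): hands the job in; it is judged then, once.
Trained networks look in a picture, given as the dict that the camera call returned (one of the last four; its "shot" number tells which), for a name from the list of things; names that differ only in an ending like _2 or _b are one class to them, and where a whole thing is asked for, a point or a joint stands for the part that bears it (a point fixed in the world has none). Each returns a list of dicts, best first, with "score" (0 to 1); they miss things now and then, are a little off and sometimes report something else, mostly with a low value. They report only what shows in the picture. A call takes as long as a camera call. They do not tell look-alikes from the thing itself.
- manip.masks_of(picture, name): "region" (420x560 bool, what is visible of it).
- manip.tip_of(picture, name): "at" ([x, y, z] in m, in world coordinates, good to about 4 mm: a listed point, or the origin of a listed thing).
The state is a dict: "clock": time; "joint_pos": joint angles; "joint_velocities": joint speeds; "tau": joint torques, N m; "position": TCP position; "ee_rot": TCP orientation; "ft_force": force on the tool from outside, world axes, zero at the start; "torque": the same for the moment, N m; "grip_width": opening from 0.0 (shut) to 1.0 (fully open); "grasp_force": force on a finger pad.
Only numpy, scipy, OpenCV 4.12 (cv2) and the standard library are available. Lean on these libraries where they do the work, as an engineer would, in place of code of your own. Each camera call takes 0.05 s, during which the arm holds its last target. There are 200 camera calls.

### The job

Lift the tall tumbler out of the wooden draining basket and, keeping it mouth down, set its rim centrally on the star-shaped spring valve of the cup rinser. Push the star down with the tumbler until the tops of its arms are level with the top face of the rinser, keep it there for at least two seconds and finish still gripping the tumbler and holding the star down at that level; do not let go or lift off. Leave the ramekin, the pepper mill and the jar where they are.

Things in the scene. Friction and masses are not known exactly. Their poses are not given: they have to be found in the camera images.
- tumbler: Plain white ceramic tumbler without a handle, standing mouth down in one half of the basket; 95 mm tall, 66 mm across at the rim (below), tapering to 58 mm at the closed flat end (above), wall 4 mm, about 0.2 kg. Origin: centre of the rim, i.e. of its underside as it stands; z points up to the closed end, which lies 95 mm above the origin. Round, so its yaw means nothing.
- basket: Fixed open wooden slatted draining basket, 200 mm (its x) by 320 mm (its y) by 50 mm tall, walls and floor 8 mm thick. Origin: centre of its underside on the counter. The tumbler and the ramekin stand on its floor, one in each half, about 75 mm to either side of the middle along its y; which half is which varies. Basket and rinser may also stand left or right of each other.
- rinser: Fixed metal cup rinser on the counter, 200 mm (its x) by 170 mm (its y) by 45 mm tall, with a round well 104 mm across through the middle of its flat top face, and the black star valve in the well. Origin: centre of its underside; its top face is 45 mm above it.
- star_top (a point): Middle of the top plane of the star's arms (moves down with the star; x, y are the centre of the well). The star has six radial arms 7 mm wide reaching 44 mm from the centre, and a blunt nozzle 18 mm across that rises 6 mm above the arms in the middle, inside the tumbler's mouth. The rim rests on the arms. Unpressed, the arms' tops are 10 mm above the rinser's top face.
- star (a joint): Downward travel of the star in m: 0 unpressed, 0.010 with the arms' tops level with the rinser's top face, 0.016 at the bottom stop. A spring pushes it back up: about 8 N to start it moving, 14 N at the level position, 17.6 N at the stop. It springs back when let go; the tumbler's weight alone does not move it.
- ramekin: Low wide white ceramic ramekin standing mouth down in the other half of the basket, 45 mm tall, 84 mm across at the rim and 76 mm at the closed end above. Origin: centre of its underside. Leave alone.
- mill: Dark turned wooden pepper mill standing on the counter, 148 mm tall, 54 mm across the foot. Origin: centre of its underside. Leave alone.
- jar: Closed glass storage jar with a metal cap, standing on the counter, 110 mm tall, 80 mm across. Origin: centre of its underside. Leave alone.
Things that resemble listed ones, but are neither listed nor needed, are in the scene too. What is shaped like the tumbler but purple is not meant.

How it is judged:
On the way, in this order (a step that is already met when the one before it is completed fails the run):
1. the tumbler is gripped and lifted clear of the basket, mouth down (height (world z) of tumbler above 0.055 m and contact force between tumbler and the fingers above 2 N and contact force between tumbler and basket below 0.1 N and angle between tumbler's own z axis and vertical below 0.35 rad), for 0.2 s.
2. the tumbler presses the star level with the rinser's top face (10 mm down, within 3 mm) for two seconds (value of joint star between 0.007 and 0.013 m and contact force between tumbler and rinser above 6 N and horizontal distance between tumbler and star_top below 0.01 m), for 1.9 s.
At the end, for the whole second after the job is handed in: The gripped tumbler, mouth down (within 0.15 rad) and within 10 mm of the star's centre, holds the star 10 mm down (level with the rinser's top face, within 3 mm) with 6 to 25 N, at rest; the arm itself does not touch the rinser. The star has been held so for about two seconds before the end (all of step 2 and contact force between tumbler and rinser below 25 N and contact force between tumbler and the fingers above 2 N and contact force between the arm and rinser below 0.5 N and angle between tumbler's own z axis and vertical below 0.15 rad and linear speed of tumbler below 0.02 m/s); the arm keeps its last pose, push and grip.
It fails at once if the ramekin is disturbed (distance of ramekin from where it was at the start of the episode above 0.03 m or angle between ramekin's own z axis and vertical above 0.4 rad).
It fails at once if the pepper mill is disturbed (distance of mill from where it was at the start of the episode above 0.03 m or angle between mill's own z axis and vertical above 0.4 rad).
It fails at once if the jar is disturbed (distance of jar from where it was at the start of the episode above 0.03 m or angle between jar's own z axis and vertical above 0.4 rad).
It also fails if it takes over 43 s, if anything falls off the work surface, if the arm or the gripper's body presses on something with over 40 N, if the wrist force passes 120 N, or if a joint passes its speed limit or range.

## Working session

There is one attempt and no reset: what is moved stays moved. The work goes in short steps, Python scripts to look and compute and a shell command to move; the robot and the scene stay as the last step left them, time stands still between calls to the robot, and variables do not carry over. Pictures are saved under pics/ and viewed, at most 10 in all, crops included, and the job is handed in when it is done.

```bash
mkdir -p pics; python3 - <<'E'
from workcell import manip
import cv2,numpy as np
o=manip.get_obs();print({k:np.round(v,3).tolist() for k,v in o.items()}, manip.tcp_to_grasp)
for c in("scene","top"):
    p=manip.camera(c);cv2.imwrite(f"pics/{c}0.png",p["frame"][:,:,::-1])
    print(c,np.round(p["eye"],3),np.round(p["attitude"],3).tolist(),np.round(p["camera_matrix"],1).tolist(),[k for k in p])
    for n in("tumbler","basket","rinser","star_top","ramekin","mill","jar"):
        print(n,[(np.round(d["at"],3).tolist(),round(d["score"],2)) for d in manip.tip_of(p,n)],end=' ')
        for d in manip.masks_of(p,n):
            v,u=np.nonzero(d["region"]);print((int(u.min()),int(u.max()),int(v.min()),int(v.max())),round(d["score"],2),end=' ')
        print()
E
```

```text
{'clock': 0.0, 'joint_pos': [-1.287, 0.333, -0.065, 1.461, 0.022, 1.35, -0.089], 'joint_velocities': [0.0, 0.001, -0.001, -0.003, -0.001, 0.0, -0.001], 'tau': [-0.0, -62.545, 0.049, -39.161, 0.016, 0.01, -0.0], 'position': [0.189, 0.595, 0.231], 'ee_rot': [0.153, 0.988, -0.001, -0.0], 'ft_force': [-0.369, -0.462, -0.176], 'torque': [0.004, -0.007, -0.05], 'grasp_force': 0.0, 'grip_width': 1.003} 0.0187
scene [1.202 0.321 0.749] [0.189, 0.343, 0.795, 0.464] [[415.2, 0.0, 276.7], [0.0, 415.2, 200.0], [0.0, 0.0, 1.0]] ['frame', 'camera_matrix', 'eye', 'attitude', 'shot']
tumbler [([0.538, -0.398, 0.001], 0.95), ([0.635, -0.38, 0.002], 0.87), ([0.417, -0.421, 0.0], 0.82), ([0.492, -0.245, 0.01], 0.62), ([0.682, -0.237, 0.002], 0.6)] (164, 191, 131, 170) 0.78 (177, 208, 179, 224) 0.77 (184, 208, 110, 146) 0.75 (143, 173, 152, 193) 0.72 (220, 244, 136, 177) 0.62 
basket [] (191, 328, 130, 215) 0.74 
rinser [([0.457, 0.211, 0.0], 0.64), ([0.738, 0.16, -0.002], 0.59)] (353, 438, 176, 259) 0.72 (310, 350, 252, 313) 0.41 
star_top [([0.46, 0.212, 0.055], 0.63)] (381, 417, 194, 218) 0.74 
ramek
[... 427 characters left out ...]
 0.82), ([0.632, -0.376, 0.0], 0.7), ([0.418, -0.423, 0.0], 0.67), ([0.683, -0.234, 0.003], 0.61)] (394, 429, 225, 252) 0.96 (329, 356, 167, 198) 0.88 (335, 365, 243, 268) 0.87 (405, 440, 271, 296) 0.68 (385, 418, 183, 213) 0.67 
basket [([0.468, -0.164, -0.003], 0.62)] (251, 387, 220, 311) 0.81 (170, 207, 143, 181) 0.72 (128, 208, 227, 318) 0.2 
rinser [([0.457, 0.21, 0.002], 0.61)] (128, 208, 227, 317) 0.79 (334, 365, 244, 269) 0.19 
star_top [([0.46, 0.212, 0.053], 0.74)] (150, 171, 259, 281) 0.84 
ramekin [([0.458, -0.094, 0.009], 0.81)] (275, 307, 254, 286) 0.78 
mill [([0.74, -0.006, -0.001], 0.82)] (243, 263, 145, 174) 0.6 
jar [([0.738, 0.16, -0.001], 0.73)] (170, 207, 143, 180) 0.57
```

View pics/scene0.png

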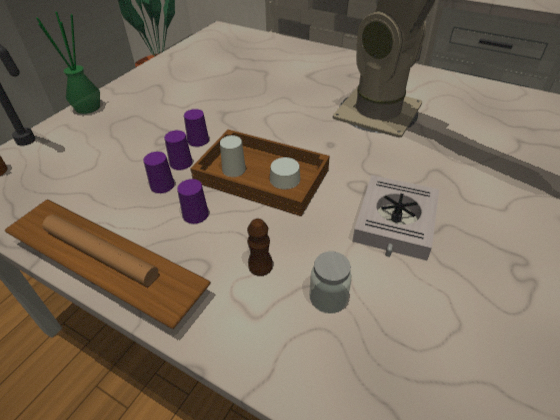

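View pics/top0.png

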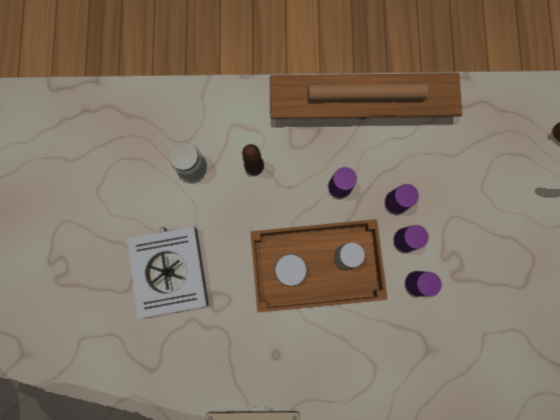

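The top view shows the white tumbler at (352,256) in the right half of the basket. The ramekin is at (291,270), the star at (168,271), and the purple decoys sit outside the basket. The network positions agree across both cameras: tumbler about (0.4925, -0.244), star about (0.460, 0.212). I'll approach in an arc.

```bash
python3 -m jog '{"offset":[[0.02,-0.03,0],[0.02,-0.03,0],[0.02,-0.03,0],[0.02,-0.03,0],[0.02,-0.03,0],[0.02,-0.03,0],[0.02,-0.03,0],[0.02,-0.03,0],[0.02,-0.03,0],[0.02,-0.03,0],[0.02,-0.03,0],[0.02,-0.03,0],[0.02,-0.03,0],[0.02,-0.03,0]],"yaw":[-5,-5,-5,-5,-5,-5,-5,-5,-5,-5,-5,-5,-5,-5],"jaw":[0,0,0,0,0,0,0,0,0,0,0,0,0,0]}' 60
python3 -m jog '{"offset":[[0,-0.03,0],[0,-0.03,0],[0,-0.03,0],[0,-0.03,0],[0,-0.03,0],[0,-0.03,0],[0,-0.03,0],[0,-0.03,0],[0,-0.03,0],[0,-0.03,0],[0,-0.03,0],[0,-0.03,0],[0,-0.03,0],[0,-0.02,0],[0,0,0],[0,0,0]],"yaw":[0,0,0,0,0,0,0,0,0,0,0,0,0,0,0,0],"jaw":[0,0,0,0,0,0,0,0,0,0,0,0,0,0,0,0]}'
```

```text
clock: 2.67
position: [0.4695, 0.1742, 0.2317]
ee_rot: [0.694, 0.72, 0.0, 0.0]
ft_force: [0.8, 0.5, 0.6]
grip_width: 0.997
grasp_force: 0.0
clock: 4.0
position: [0.4684, -0.2351, 0.2313]
ee_rot: [0.693, 0.721, -0.0, 0.0]
ft_force: [0.2, 0.6, -0.8]
grip_width: 0.998
grasp_force: 0.0
```

```bash
python3 -m jog '{"offset":[[0.012,-0.0045,0],[0.012,-0.0045,0],[0,0,-0.025],[0,0,-0.025],[0,0,-0.025],[0,0,-0.025],[0,0,-0.02],[0,0,0]],"yaw":[0,0,0,0,0,0,0,0],"jaw":[0,0,0,0,0,0,0,0]}'
python3 - <<'E'
from workcell import manip
import cv2,numpy as np
for c in("scene","top"):
    p=manip.camera(c);f=p["frame"]
    if c=="scene": cv2.imwrite("pics/a.png",cv2.resize(f[90:240,130:340,::-1],None,fx=3,fy=3))
    print([(np.round(d["at"],3).tolist(),round(d["score"],2)) for d in manip.tip_of(p,"tumbler")])
E
```

```text
clock: 4.67
position: [0.4911, -0.2405, 0.1077]
ee_rot: [0.691, 0.723, -0.001, -0.003]
ft_force: [-0.9, 0.4, -0.4]
grip_width: 1.0
grasp_force: 0.0
[([0.418, -0.424, -0.0], 0.98), ([0.54, -0.397, 0.002], 0.96), ([0.636, -0.381, 0.004], 0.67), ([0.491, -0.242, 0.006], 0.65), ([0.678, -0.232, 0.0], 0.65)]
[([0.42, -0.423, -0.004], 0.81), ([0.634, -0.378, -0.001], 0.66), ([0.489, -0.245, 0.011], 0.59), ([0.683, -0.234, 0.003], 0.59)]
```

View pics/a.png

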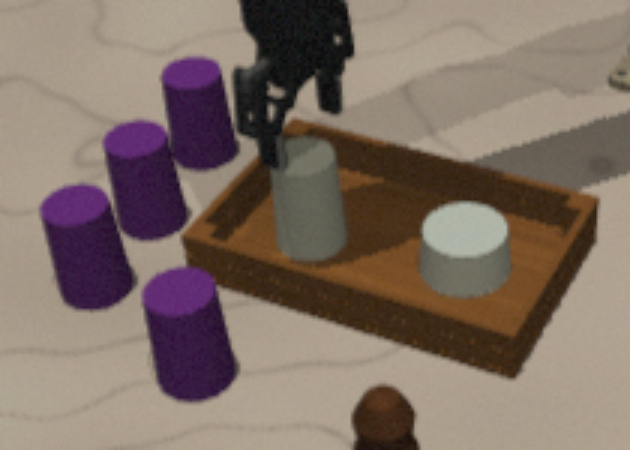

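The fingers straddle the tumbler's top (about (305,155) in the crop), one in front and one behind along x. Next I go down and grip.

```bash
python3 -m jog '{"offset":[[0,-0.001,-0.01],[0,-0.001,-0.01],[0,0,-0.01],[0,0,-0.01],[0,0,-0.01],[0,0,0],[0,0,0]],"yaw":[0,0,0,0,0,0,0],"jaw":[0,0,0,0,0,0,0]}'
python3 -m jog '{"offset":[[0,0,0],[0,0,0],[0,0,0],[0,0,0],[0,0,0],[0,0,0],[0,0,0],[0,0,0],[0,0,0],[0,0,0],[0,0,0],[0,0,0]],"yaw":[0,0,0,0,0,0,0,0,0,0,0,0],"jaw":[1,1,1,1,1,1,1,1,1,1,1,1]}' 60
```

```text
clock: 5.45
position: [0.4922, -0.2451, 0.0606]
ee_rot: [0.692, 0.722, -0.0, -0.001]
ft_force: [0.6, -0.1, 0.9]
grip_width: 1.005
grasp_force: 0.0
clock: 6.45
position: [0.4929, -0.2454, 0.0625]
ee_rot: [0.692, 0.722, 0.0, 0.0]
ft_force: [-4.9, 1.3, 10.5]
grip_width: 0.692
grasp_force: 63.2
```

```bash
python3 -m jog '{"offset":[[0,0,0.005],[0,0,0.01],[0,0,0.015],[0,0,0.02],[0,0,0.025],[0,0,0.025],[0,0,0.025],[0,0,0.015],[0,0,0],[0,0,0],[0,0,0]],"yaw":[0,0,0,0,0,0,0,0,0,0,0],"jaw":[1,1,1,1,1,1,1,1,1,1,1]}'
python3 - <<'E'
from workcell import manip
import cv2,numpy as np
for c in("scene","top"):
    p=manip.camera(c);f=p["frame"]
    if c=="scene": cv2.imwrite("pics/b.png",cv2.resize(f[50:220,130:340,::-1],None,fx=3,fy=3))
    print([(np.round(d["at"],3).tolist(),round(d["score"],2)) for d in manip.tip_of(p,"tumbler")])
print(manip.get_obs()["position"])
E
```

```text
clock: 7.37
position: [0.4923, -0.2448, 0.2005]
ee_rot: [0.692, 0.722, -0.0, -0.001]
ft_force: [-0.2, 0.4, -3.9]
grip_width: 0.693
grasp_force: 65.3
[([0.681, -0.233, -0.0], 0.98), ([0.538, -0.398, 0.001], 0.79), ([0.636, -0.382, 0.003], 0.79), ([0.417, -0.424, 0.001], 0.73), ([0.49, -0.243, 0.148], 0.57), ([0.461, 0.211, -0.001], 0.41)]
[([0.635, -0.38, -0.0], 0.74), ([0.682, -0.233, 0.003], 0.6), ([0.488, -0.244, 0.147], 0.59)]
[ 0.49224415 -0.2449518   0.20038776]
```

View pics/b.png

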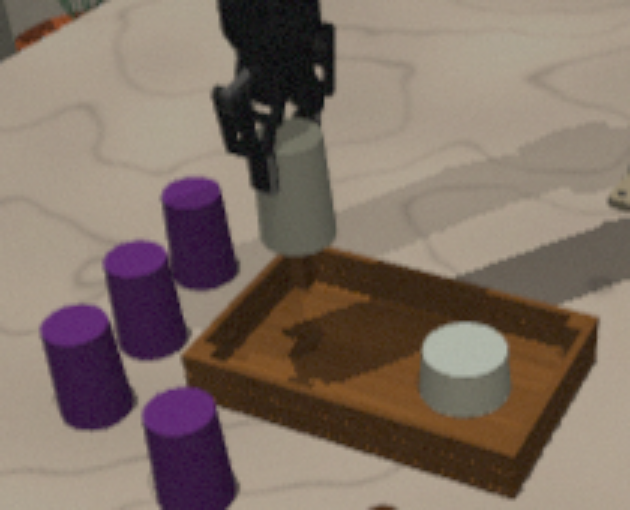

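The tumbler is held upright, clear of the basket. I'll carry it over to the star.

```bash
python3 -m jog '{"offset":[[-0.002,0.014,0],[-0.002,0.028,0],[-0.002,0.028,0],[-0.002,0.028,0],[-0.002,0.028,0],[-0.002,0.028,0],[-0.002,0.028,0],[-0.002,0.028,0],[-0.002,0.028,0],[-0.002,0.028,0],[-0.002,0.028,0],[-0.002,0.028,0],[-0.002,0.028,0],[-0.002,0.028,0],[-0.002,0.028,0],[0,0.028,0],[0,0.023,0],[0,0,0],[0,0,0],[0,0,0]],"yaw":[0,0,0,0,0,0,0,0,0,0,0,0,0,0,0,0,0,0,0,0],"jaw":[1,1,1,1,1,1,1,1,1,1,1,1,1,1,1,1,1,1,1,1]}'
python3 -m jog '{"offset":[[0,0,-0.015],[0,0,-0.015],[0,0,-0.015],[0,0,-0.01],[0,0,0],[0,0,0],[0,0,0],[0,0,0]],"yaw":[0,0,0,0,0,0,0,0],"jaw":[1,1,1,1,1,1,1,1]}'
python3 - <<'E'
from workcell import manip
import cv2,numpy as np
for c in("scene","top"):
    p=manip.camera(c);f=p["frame"]
    if c=="scene": cv2.imwrite("pics/c.png",cv2.resize(f[100:280,320:460,::-1],None,fx=3,fy=3))
    for n in ("tumbler","star_top","rinser"): print(c,n,[(np.round(d["at"],3).tolist(),round(d["score"],2)) for d in manip.tip_of(p,n)])
o=manip.get_obs();print(o["position"],o["ft_force"])
E
```

```text
clock: 9.23
position: [0.4627, 0.211, 0.2008]
ee_rot: [0.692, 0.722, -0.001, 0.0]
ft_force: [-0.2, -0.3, -2.3]
grip_width: 0.696
grasp_force: 65.2
clock: 9.9
position: [0.4633, 0.212, 0.1473]
ee_rot: [0.692, 0.722, 0.001, 0.0]
ft_force: [0.2, -0.4, -2.1]
grip_width: 0.695
grasp_force: 65.3
scene tumbler [([0.54, -0.4, -0.001], 0.65), ([0.637, -0.382, 0.004], 0.62), ([0.462, 0.212, 0.095], 0.57), ([0.418, -0.425, 0.001], 0.57), ([0.735, 0.16, -0.001], 0.57), ([0.681, -0.232, 0.001], 0.56)]
scene star_top [([0.458, 0.212, 0.05], 0.69)]
scene rinser [([0.737, 0.163, -0.002], 0.75), ([0.458, 0.21, -0.002], 0.59)]
top tumbler [([0.681, -0.232, 0.002], 0.97), ([0.416, -0.422, 0.003], 0.89), ([0.531, -0.399, 0.0], 0.88), ([0.637, -0.378, -0.0], 0.75), ([0.46, 0.214, 0.094], 0.69), ([0.456, -0.098, 0.005], 0.43)]
top star_top [([0.461, 0.211, 0.054], 0.41)]
top rinser [([0.46, 0.209, 0.001], 0.65)]
[0.46276296 0.21189207 0.14642758] [ 0.35888926  0.05622483 -2.90253388]
```

View pics/c.png

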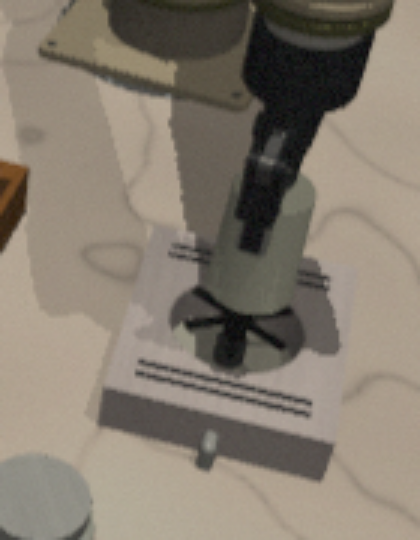

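The tumbler hangs about 40 mm above the star and is almost centred. I'll correct by (-2, -1) mm and lower it.

```bash
python3 -m jog '{"offset":[[-0.002,-0.001,-0.01],[0,0,-0.01],[0,0,-0.008],[0,0,-0.004],[0,0,0],[0,0,0],[0,0,0],[0,0,0]],"yaw":[0,0,0,0,0,0,0,0],"jaw":[1,1,1,1,1,1,1,1]}'
python3 -m jog '{"offset":[[0,0,-0.002],[0,0,0],[0,0,0],[0,0,0]],"yaw":[0,0,0,0],"jaw":[1,1,1,1]}'
python3 -m jog '{"offset":[[0,0,-0.002],[0,0,0],[0,0,0],[0,0,0]],"yaw":[0,0,0,0],"jaw":[1,1,1,1]}'
```

```text
clock: 10.97
position: [0.461, 0.211, 0.1147]
ee_rot: [0.692, 0.722, 0.0, 0.0]
ft_force: [-0.1, -0.1, -2.2]
grip_width: 0.693
grasp_force: 65.3
clock: 11.3
position: [0.4607, 0.2109, 0.1124]
ee_rot: [0.692, 0.722, 0.0, 0.0]
ft_force: [0.1, 0.2, -3.9]
grip_width: 0.691
grasp_force: 65.3
clock: 11.63
position: [0.4607, 0.2108, 0.1103]
ee_rot: [0.692, 0.722, 0.0, 0.0]
ft_force: [0.5, -0.7, -3.4]
grip_width: 0.692
grasp_force: 65.3
```

```bash
for i in 1; do python3 -m jog '{"offset":[[0,0,-0.001],[0,0,0],[0,0,0]],"yaw":[0,0,0],"jaw":[1,1,1]}'; done | grep -E "posi|ft"
python3 -m jog '{"offset":[[0,0,-0.001],[0,0,0],[0,0,0]],"yaw":[0,0,0],"jaw":[1,1,1]}'| grep -E "posi|ft"
python3 -m jog '{"offset":[[0,0,-0.001],[0,0,0],[0,0,0]],"yaw":[0,0,0],"jaw":[1,1,1]}'| grep -E "posi|ft"
python3 -m jog '{"offset":[[0,0,-0.001],[0,0,0],[0,0,0]],"yaw":[0,0,0],"jaw":[1,1,1]}'| grep -E "posi|ft"
```

```text
position: [0.4609, 0.211, 0.1096]
ft_force: [-0.6, 0.1, 0.5]
position: [0.4609, 0.211, 0.1087]
ft_force: [-2.2, -0.5, 4.9]
position: [0.4609, 0.211, 0.1078]
ft_force: [-1.7, -0.9, 5.8]
position: [0.4609, 0.211, 0.1068]
ft_force: [-3.2, -0.6, 5.7]
```

```bash
python3 -m jog '{"offset":[[0,0,-0.001],[0,0,-0.001],[0,0,-0.001],[0,0,0],[0,0,0],[0,0,0]],"yaw":[0,0,0,0,0,0],"jaw":[1,1,1,1,1,1]}'| grep -E "posi|ft|wid"
python3 -m jog '{"offset":[[0,0,-0.001],[0,0,-0.001],[0,0,-0.001],[0,0,0],[0,0,0],[0,0,0]],"yaw":[0,0,0,0,0,0],"jaw":[1,1,1,1,1,1]}'| grep -E "posi|ft|wid"
python3 - <<'E'
from workcell import manip
import cv2,numpy as np
P=[];F=[]
for c in("scene","top")*5:
    p=manip.camera(c);f=p["frame"]
    if P==[]: cv2.imwrite("pics/d.png",cv2.resize(f[140:280,330:450,::-1],None,fx=4,fy=4,interpolation=cv2.INTER_CUBIC))
    for n in ("tumbler","star_top"): print(c,n,[(np.round(d["at"],4).tolist(),round(d["score"],2)) for d in manip.tip_of(p,n) if abs(d["at"][1]-.21)<.03])
    o=manip.get_obs();P.append(o["position"]);F.append(o["ft_force"])
print(np.mean(P,0),np.mean(F,0))
E
```

```text
position: [0.4609, 0.211, 0.104]
ft_force: [-2.9, -1.7, 7.2]
grip_width: 0.69
position: [0.461, 0.2111, 0.1011]
ft_force: [-3.7, -0.6, 9.7]
grip_width: 0.696
scene tumbler [([0.4593, 0.2095, 0.0479], 0.69)]
scene star_top [([0.4567, 0.2116, 0.0431], 0.42)]
top tumbler [([0.4586, 0.2135, 0.0492], 0.88)]
top star_top [([0.4596, 0.2113, 0.0439], 0.56)]
scene tumbler [([0.4596, 0.2121, 0.0473], 0.83)]
scene star_top [([0.4585, 0.2122, 0.0443], 0.62)]
top tumbler [([0.4576, 0.212, 0.0497], 0.96)]
top star_top [([0.4625, 0.2134, 0.0444], 0.41)]
scene tumbler [([0.4586, 0.2101, 0.0495], 0.72)]
scene star_top [([0.4577, 0.2094, -0.002], 0.41)]
top tumbler [([0.4587, 0.2134, 0.0498], 0.94)]
top star_top [([0.4604, 0.2094, 0.0427], 0.45)]
scene tumbler [([0.4619, 0.2122, 0.0467], 0.76), ([0.4594, 0.2141, -0.0018], 0.28)]
scene star_top [([0.4597, 0.2115, 0.0441], 0.55)]
top tumbler [([0.458, 0.2151, 0.0482], 0.74)]
top star_top [([0.4585, 0.2102, 0.0454], 0.56)]
scene tumbler [([0.458, 0.2127, 0.0465], 0.56)]
scene star_top [([0.4587, 0.2107, 0.0459], 0.59)]
top tumbler [([0.458, 0.2092, 0.0494], 0.89)]
top star_top [([0.4632, 0.2134, 0.0462], 0.51)]
[0.46097337 0.21108859 0.10111118] [-3.39290236 -1.15919875  9.75113447]
```

View pics/d.png

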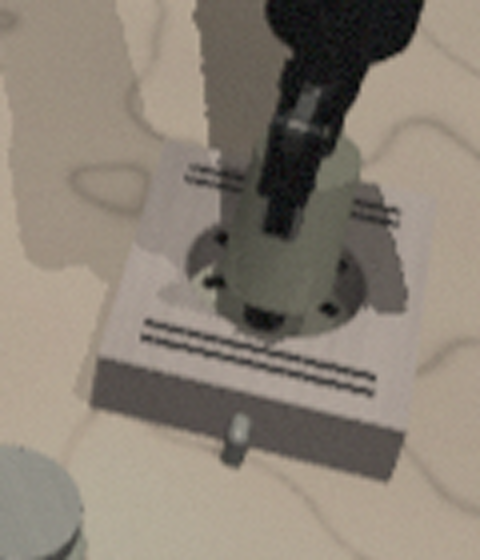

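The tumbler is centred on the star, with the arm ends visible evenly round the rim. Force and geometry put travel at about 7.5 mm, so I press 2.3 mm more and hold.

```bash
python3 -m jog '{"offset":[[0,0,-0.001],[0,0,-0.0013],[0,0,0],[0,0,0],[0,0,0],[0,0,0],[0,0,0],[0,0,0],[0,0,0],[0,0,0],[0,0,0],[0,0,0],[0,0,0],[0,0,0],[0,0,0],[0,0,0],[0,0,0],[0,0,0],[0,0,0],[0,0,0]],"yaw":[0,0,0,0,0,0,0,0,0,0,0,0,0,0,0,0,0,0,0,0],"jaw":[1,1,1,1,1,1,1,1,1,1,1,1,1,1,1,1,1,1,1,1]}'
python3 - <<'E'
from workcell import manip
import numpy as np
P=[];F=[];S={}
for c in("scene","top")*8:
    p=manip.camera(c)
    for n in ("tumbler","star_top"): S.setdefault(n,[]).extend(d["at"] for d in manip.tip_of(p,n) if abs(d["at"][1]-.21)<.03 and d["at"][2]>.02)
    o=manip.get_obs();P.append(o["position"]);F.append(o["ft_force"])
print(np.mean(P,0),np.mean(F,0),{n:np.mean(v,0).round(4) for n,v in S.items()})
E
```

```text
clock: 16.8
position: [0.461, 0.2111, 0.0989]
ee_rot: [0.692, 0.722, 0.0, -0.0]
ft_force: [-4.0, -1.4, 10.7]
grip_width: 0.697
grasp_force: 66.7
[0.46098318 0.21111518 0.09891893] [-4.09996424 -1.49470254 10.82173299] {'tumbler': array([0.4588, 0.2127, 0.0459]), 'star_top': array([0.4587, 0.2112, 0.0422])}
```

Travel is about 9–10 mm by force and by tumbler height, within tolerance. I'll hold a bit longer and hand in.

```bash
python3 -m jog '{"offset":[[0,0,0],[0,0,0],[0,0,0],[0,0,0],[0,0,0],[0,0,0],[0,0,0],[0,0,0],[0,0,0],[0,0,0],[0,0,0],[0,0,0],[0,0,0],[0,0,0],[0,0,0],[0,0,0]],"yaw":[0,0,0,0,0,0,0,0,0,0,0,0,0,0,0,0],"jaw":[1,1,1,1,1,1,1,1,1,1,1,1,1,1,1,1]}'; python3 -c "
from workcell import manip
print(manip.hand_in())"
```

```text
clock: 20.53
position: [0.461, 0.2111, 0.0989]
ee_rot: [0.692, 0.722, 0.0, -0.0]
ft_force: [-3.3, -1.0, 11.0]
grip_width: 0.698
grasp_force: 66.7
the job is handed in; nothing more can be done
None
```

I handed the job in with the tumbler still gripped mouth down and centred on the star, holding it an estimated 9–10 mm down (about 13 N) for well over two seconds; the hand-in returned no verdict.

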